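Slide a kit tray over the gap onto the docked cart

ROBOT

A 7-joint arm with a two-finger parallel gripper is mounted at the origin on the work surface. World frame = base frame: x ahead of the robot, y to its left, z up, the work surface at z = 0. Lengths are in m, angles in rad, forces in N, time in s.
With the tool pointing down it reaches from about 0.425 to 0.875 m from the base axis. Payload 4.7 kg.
Tool frame: the origin (TCP) lies midway between the tips of the shut fingers; the grasp point (between the pads) lies 19 mm behind it; z points along the fingers, x is the direction in which the jaws open and shut, and the axes are right-handed (so a half turn about z gives the same grasp; the last joint's range is limited). The gripper opens to 87 mm and grips with 3 to 60 N. Pads are 19 mm wide; open, the fingers measure 117 mm over their backs; the gripper's body (75 mm by 190 mm) begins 51 mm behind the grasp point.
Start: joints at [1.153, 0.321, -0.07, 1.45, 0.023, 1.371, -0.057], TCP at [0.272, -0.59, 0.223] pointing down, gripper open.
Joint ranges: [-2.86, 2.86], [-0.3, 2.09], [-1.38, 1.24], [0.06, 2.45], [-1.56, 4.7], [0.09, 2.05], [-2.69, 2.69]. Speed limits (rad/s): [2.57, 2.57, 3.14, 3.14, 3.14, 3.14, 3.14].

INTERFACE

Orientations are given as a rotation vector (axis times angle).
In Python, from bench import get_state, eyes, ticket gives the robot as it stands.
- The arm moves only by the tool carry_out, never from a script. Its argument "motion" is a list of rows, each a list of 2 entries, a list of its own where there are three numbers: the shift along the world's x, y, z in m, then the turn about the world's z in rad. A call has 1 to 20 rows; each row is the pose to reach, as a shift and turn from the pose commanded when the call began; what a row does not reach only later rows make up. A row lasts 1/10 s, in which the tool goes at most 50 mm and 8.59 degrees, less where a joint would pass 70% of its speed; a pose out of reach is approached as far as the arm can. A call with a gripper value outside its range is refused whole. "grip" is the gripper command: -1 is fully open, 1 is shut, values between are in proportion, set as the call begins (left out, the last holds). The fingers move at their own pace and stop on an object; "squeeze" is the grip in N (left out, the last holds). Time passes only in rows, so rows that repeat a pose let the fingers close. It gives the time, the measured TCP pose, the force and the opening at its end, in the units of the state.
- get_state(): the state, without advancing time (a new reading comes with each control period).
- eyes.get_image(name): name is "scene" or "top" or "wrist"; returns a dict with "pixels" (480x640x3 uint8, blue, green, red), "mtx" (3x3 intrinsics, pixels), "dist_coeffs" ([k1, k2, p1, p2, k3] as OpenCV has them; the pictures are not rectified), "extrinsics" (4x4, takes a point from camera to world coordinates). Camera axes: x right, y down, z forward; pixel columns grow to the right and rows downward; lengths in m; the calibration is good to about 2 mm. A picture is of the moment at which its call begins. There is no depth.
- ticket.close_job(): hands the job in, once; it reports no verdict.
The state is a dict: "time": time; "joint_positions": joint angles; "qd": joint speeds; "joint_torque": joint torques, N m; "position": TCP position; "tool_rot": TCP orientation; "ft_force": force on the tool from outside, world axes, zero at the start; "torque": the same for the moment, N m; "grip_width": opening from 0.0 (shut) to 1.0 (fully open).
Only numpy, scipy, OpenCV 4.12 (cv2) and the standard library are available. Lean on these libraries where they do the work, as an engineer would, in place of code of your own. Each camera call takes 0.05 s, during which the arm holds its last target. There are 200 camera calls.

TASK

Slide the grey tray of fittings along its lane off the end of the bench, across the open gap and onto the docked cart, and push it gently until it is fully home against the cart's end stop; then swing the yellow catch fully closed behind it. Slide the tray, do not lift or carry it, and keep it level all the way: it is nose-heavy, so hold its tail down until the nose bears on the cart, then ease off so that the tail does not dip either. Neither ram the stop nor bear down hard on the tray, keep the fittings in it, and leave everything else where it is.

Things in the scene. Friction and masses are not known exactly. Their poses are not given: they have to be found in the camera images.
- station: Slide-off station fixed on the bench: white board 12 mm thick, 320 mm long, 200 mm wide. Origin: middle of its exit edge (round nosing, radius 6 mm), on its level top face. x: along the lane, in the direction of travel to the cart; z up. Lane: centred on y = 0, 160 mm wide between upright guides 24 mm high that run from x = -315 to -15 mm.
- cart: Kit cart, wheels locked. Origin: middle of its entry edge (round nosing, radius 8 mm), on the level deck, 0.5 to 2.5 mm lower than the station's top; 95 to 110 mm open gap from the station's edge. x: along its lane, away from the bench; y left of travel; z up. Lane as the station's, in line within 3 mm and 1 degree; guides x = 15 to 285 mm, flared at the mouth.
- stop: Slotted tracks of the cart's end stop, flush in the deck; axes as the cart's. Origin: mid-lane, on the deck. A stop bar across them with a rubber buffer strip (150 mm wide, 6 to 40 mm above the deck; gives about 1 mm per 6 N, at most 3 mm) is clamped fast with its face anywhere from 0 to 48 mm beyond this origin (+x): its setting is not measured; feel for it, or look.
- tray_middle (a point): Middle of the grey kit tray, 22.5 mm above its underside: 230 mm long (x, nose to +x), 150 wide, 45 tall, walls and floor 4 mm. It starts on the station between the guides, nose to the cart. With its load 0.7 to 1.0 kg; its centre of mass is 20 to 40 mm ahead of the middle, so left alone the nose tips into the gap before it reaches the cart.
- tray_nose (a point): Middle of the tray's nose edge, on its underside; axes as the tray's.
- tray_tail (a point): Middle of the tray's tail edge, on its underside; axes as the tray's.
- tray_pocket (a point): Middle of the floor of the empty tail pocket, 84 mm behind the tray's middle and 4 mm above its underside; axes as the tray's. The pocket is 54 mm long (x) and 142 mm wide inside; its front wall, 27 mm ahead of this point, is 41 mm tall. Closed fingertips fit in, to press on the floor and push on that wall. The fittings lie in four compartments ahead.
- catch (a joint): Angle of the cart's yellow swing catch about its upright pivot (rad): 0 = closed, straight across the lane behind a tray that is home (points to the cart's -y); 1.57 = points back over the gap (the cart's -x). It starts open. It turns counter-clockwise from above as it closes, has a firm end stop at 0, light friction (about 0.06 N m) and stays where it is left.
- catch_pivot (a point): Axis of the catch's pivot, 36 mm above the deck, at x = 30, y = 115 mm of cart. The arm is a bar 12 mm wide, 140 mm long, from 31 to 41 mm above the deck.
- catch_knob (a point): Middle of the black upright knob on the catch arm's end, 132 mm from the pivot: 16 mm diameter, 32 mm tall, its middle 63 mm above the deck, its foot 47 mm and its top 79 mm.
- kit_elbow: Copper elbow, 32 mm tall, in the tray. Origin: its underside.
- kit_tee: Copper tee, 32 mm tall, in the tray. Origin: its underside.
- kit_valve_a: Brass valve with blue plug, 48 mm diameter, 55 mm tall, standing in a nose compartment of the tray. Origin: its underside.
- kit_valve_b: The other brass valve, the same, standing in the other nose compartment.
- water_bottle: Bystander: clear water bottle, 64 mm diameter, 200 mm tall, on the bench. Origin: middle of its underside.
- tumbler: Bystander: mint-green tumbler, 90 mm diameter, 165 mm tall, on the bench. Origin: middle of its underside.
- press_tool: Bystander: red cordless press tool lying on the bench, about 480 mm long and 70 mm wide, its length along its x axis. Origin: middle of its underside.
- loose_tee: Bystander: loose copper tee, about 64 x 54 mm and 32 mm tall, lying on the bench on the far side of the station. Origin: middle of its underside.
- blue_cap: Bystander: blue pipe cap, 48 mm diameter, 22 mm tall, on the bench on the far side of the station. Origin: middle of its underside.
- tape_roll: Bystander: roll of tape lying flat on the bench, 100 mm diameter, 25 mm tall. Origin: middle of its underside.
- cap_box: Bystander: small cardboard box, 130 x 120 x 60 mm, of blue caps, on the cart deck outside the lane, on the side of the catch pivot. Origin: middle of its underside.
- cart_elbow: Bystander: copper elbow, about 57 x 57 mm and 32 mm tall, lying on the cart deck outside the lane, on the side nearer the robot. Origin: middle of its underside.
Not all that is in view belongs to the job. What is shaped like the kit_tee but pink or red is not meant.

How it is judged:
On the way:
1. the tray is on the cart, home against the end stop, while the catch is still open (x of buffer_c0 in the frame of tray_nose between 0.001 and 0.008 m and y of tray_nose in the frame of cart between -0.012 and 0.012 m and x of tray_tail in the frame of cart above 0.025 m and angle between tray_middle's own z axis and vertical below 0.03 rad and z of tray_tail in the frame of cart between -0.004 and 0.004 m and value of joint catch above 0.5 rad), for 0.2 s.
At the end, for the whole second after the job is handed in: The tray lies level and at rest in the cart's lane, its nose against the end stop's rubber buffer strip (within 3 mm; buffer_c0 is that strip, 10 mm thick), all four fittings still in it, the catch closed behind it (within 0.12 rad), and the robot clear of everything (x of buffer_c0 in the frame of tray_nose between 0.001 and 0.008 m and y of tray_nose in the frame of cart between -0.012 and 0.012 m and x of tray_tail in the frame of cart above 0.025 m and angle between tray_middle's own z axis and vertical below 0.03 rad and z of tray_tail in the frame of cart between -0.004 and 0.004 m and value of joint catch below 0.12 rad and linear speed of tray below 0.01 m/s and velocity of joint catch below 0.05 rad/s and distance between each of kit_elbow, kit_tee, kit_valve_a, kit_valve_b and tray_middle below 0.11 m); the robot touches nothing.
It fails at once if the tray tilts by more than 0.04 rad (2 degrees): its nose or tail dips into the gap (angle between tray_middle's own z axis and vertical above 0.04 rad).
It fails at once if the tray is lifted more than 10 mm off the station (height (world z) of tray_middle above 0.0445 m).
It fails at once if the tray is rammed on the stop with more than 20 N, or borne down on the station or cart with more than 40 N (contact force between tray and stop above 20 N or contact force between tray and station above 40 N or contact force between tray and cart above 40 N).
It fails at once if a fitting is lifted or thrown out of the tray (z of any of kit_elbow, kit_tee, kit_valve_a, kit_valve_b in the frame of tray_middle above 0.005 m).
It fails at once if something else on the bench or cart is moved by more than 20 mm (distance of any of water_bottle, tumbler, press_tool, loose_tee, blue_cap, tape_roll, cap_box, cart_elbow from where it was at the start of the episode above 0.02 m).
It also fails if it takes over 72 s, if anything falls off the work surface, if the arm or the gripper's body presses on something with over 40 N, if the wrist force passes 120 N, or if a joint passes its speed limit or range.

## Working session

There is one attempt and no reset: what is moved stays moved. The work goes in short steps, Python scripts to look and compute and a tool call to move; the robot and the scene stay as the last step left them, time stands still between calls to the robot, and variables do not carry over. Pictures are saved under pics/ and viewed, about 8 in all and at most 12, crops included, and the job is handed in when it is done.

Besides the shell and the picture viewer there is one more tool, called after "Emit:" as a command line: name --argument value ..., lists and objects as JSON in quotes. carry_out: Moves the arm, as the interface text tells. Its arguments: {"type":"object","properties":{"motion":{"type":"array","items":{"type":"array"}},"grip":{"type":"number"},"squeeze":{"type":"number"}},"required":["motion"]}

```bash
mkdir -p pics; cat > h.py <<'E'
import numpy as np, cv2
from bench import get_state, eyes, ticket
def ray(im,uv,z):
    K=np.array(im["mtx"]);d=np.array(im["dist_coeffs"]);T=np.array(im["extrinsics"])
    p=cv2.undistortPoints(np.array(uv,float).reshape(-1,1,2),K,d).reshape(-1,2)
    r=np.c_[p,np.ones(len(p))]@T[:3,:3].T; o=T[:3,3]
    return o+r*((z-o[2])/r[:,2])[:,None]
E
python3 - <<'E'
from h import *
s=get_state();print({k:np.round(v,3).tolist() for k,v in s.items()})
for n in("scene","top"):
    im=eyes.get_image(n);cv2.imwrite(f"pics/{n}0.png",im["pixels"]);print(n,np.round(im["extrinsics"],3).tolist(),np.round(im["mtx"],1).tolist())
E
```

```text
{'time': 0.0, 'joint_positions': [1.153, 0.322, -0.07, 1.452, 0.023, 1.371, -0.057], 'qd': [0.001, 0.0, -0.001, 0.0, -0.001, 0.0, 0.0], 'joint_torque': [-0.001, -49.129, -0.405, -31.253, -0.064, 0.044, 0.0], 'position': [0.272, -0.59, 0.221], 'tool_rot': [-2.645, 1.693, 0.003], 'ft_force': [-0.364, -0.679, -0.636], 'torque': [0.018, 0.033, 0.013], 'grip_width': 1.005}
scene [[0.084, 0.783, -0.616, 1.572], [0.996, -0.073, 0.043, -0.061], [-0.011, -0.617, -0.786, 1.405], [0.0, 0.0, 0.0, 1.0]] [[620.9, 0.0, 325.1], [0.0, 620.9, 248.9], [0.0, 0.0, 1.0]]
top [[-0.077, -0.973, 0.216, 0.232], [-0.997, 0.076, -0.012, 0.029], [-0.005, -0.216, -0.976, 1.425], [0.0, 0.0, 0.0, 1.0]] [[543.9, 0.0, 322.6], [0.0, 543.9, 238.8], [0.0, 0.0, 1.0]]
```

View pics/top0.png

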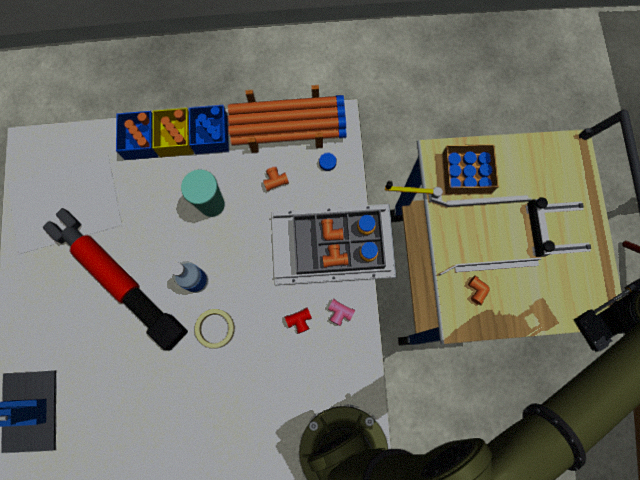

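View pics/scene0.png

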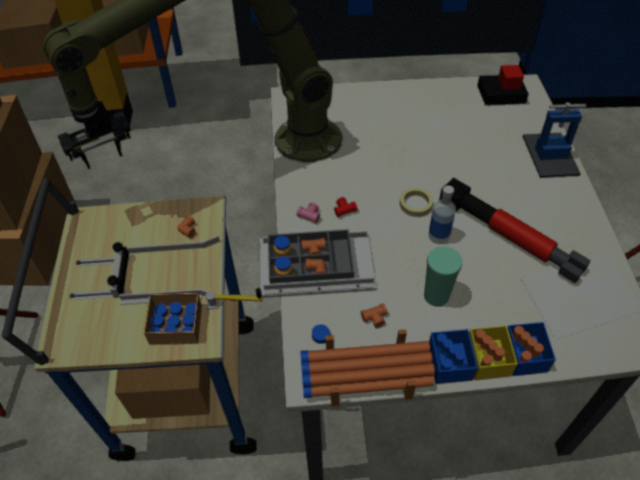

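The top view shows the grey tray with its fittings at (340,243) and the station's exit edge at about x=390. The cart is to the right, with the catch knob at (389,186), its pivot at (437,192) and the stop bar at (535,228). The kit tee is the copper one in the tray. The pink and red tees at (340,312) and (298,320), and the loose tee at (275,178), aren't part of the job. Next I'll enlarge the view to get precise pixels.

```bash
python3 - <<'E'
from h import *
im=cv2.imread("pics/top0.png")
c=cv2.resize(im[170:290,265:465],None,fx=4,fy=4,interpolation=cv2.INTER_CUBIC);cv2.imwrite("pics/c1.png",c)
c=cv2.resize(im[170:290,400:600],None,fx=4,fy=4,interpolation=cv2.INTER_CUBIC);cv2.imwrite("pics/c2.png",c)
E
```

```text
(no output)
```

View pics/c1.png

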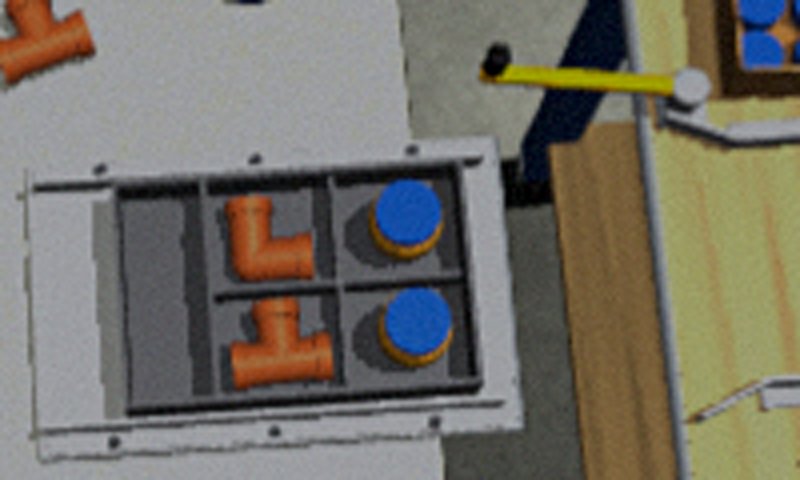

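View pics/c2.png

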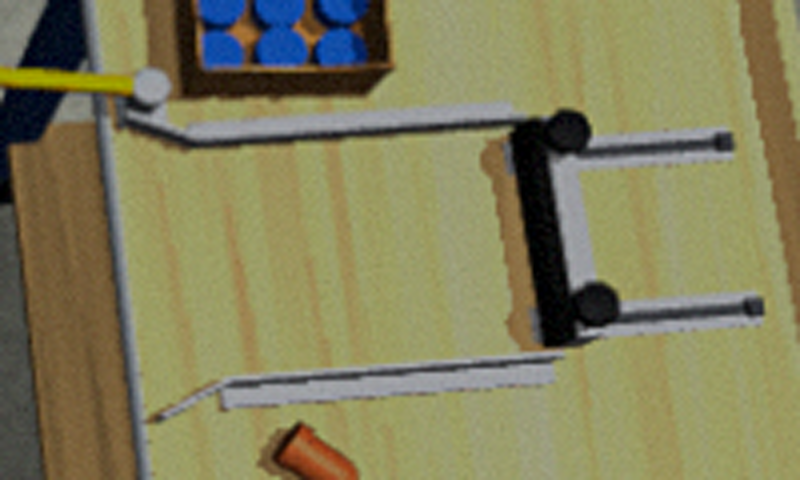

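```bash
python3 - <<'E'
from h import *
im=eyes.get_image("top")
def f(n,off,z,*uv):
    p=(np.array(uv,float)+.5)/4-.5+np.array(off)
    q=ray(im,p,z);print(n,np.round(q[:,:2]*1000,1).tolist());return q[:,:2]
A=(265,170);B=(400,170)
a=f("st exit",A,.010,(498,139),(522,428));b=f("st in",A,.012,(27,170),(40,458))
t=f("tray TL,BL,TR,BR",A,.057,(114,188),(128,412),(466,163),(482,388))
k=f("knob top",A,.0895,(497,55));p=f("pivot",A,.055,(692,87))
c=f("cart edge",B,.009,(88,20),(142,470))
s=f("stop front top",B,.0505,(514,130),(544,343))
g=f("cart guide L,R top inner",B,.034,(195,140),(510,122));g2=f("R",B,.034,(225,380),(560,352))
ang=lambda v:np.degrees(np.arctan2(v[1],v[0]))
print("dirs st",ang(a.mean(0)-b.mean(0)),"edge norm",ang(a[1]-a[0])+90,"tray",ang((t[2:]-t[:2]).sum(0)),"cart edge",ang(c[1]-c[0]),"stop",ang(s[1]-s[0]),"guides",ang(g[1]-g[0]),ang(g2[1]-g2[0]))
print(a.mean(0),t.mean(0),t[:2].mean(0),t[2:].mean(0),s.mean(0))
print(np.linalg.norm(t[2:].mean(0)-t[:2].mean(0)),np.linalg.norm(t[0]-t[1]),np.linalg.norm(k-p))
E
```

```text
st exit [[626.2, -174.5], [428.8, -169.9]]
st in [[628.8, 144.2], [433.3, 146.8]]
tray TL,BL,TR,BR [[599.6, 84.7], [452.0, 85.4], [598.5, -145.2], [449.9, -140.5]]
knob top [[660.1, -168.3]]
pivot [[639.3, -299.6]]
cart edge [[704.1, -272.7], [392.9, -272.0]]
stop front top [[593.0, -538.4], [449.1, -535.3]]
cart guide L,R top inner [[606.7, -328.8], [603.1, -543.4]]
R [[444.2, -327.8], [444.9, -551.8]]
dirs st -90.64247042111862 edge norm 268.67151630484165 tray -90.40233118471552 cart edge 179.87429674470113 stop 178.73547588997155 guides -90.95821766562129 -89.8119235051332
[ 0.52748698 -0.17219385] [ 0.52499657 -0.028898  ] [0.52579683 0.08506491] [ 0.52419631 -0.14286091] [ 0.52109129 -0.53684127]
0.22793143895821535 0.14759020944778514 0.1329802374694485
```

Estimated positions: travel is along world -y, at about -90.6°. The tray middle is at (0.525,-0.029) and the pocket at about (0.526,0.055). The station edge is at y -0.172, the cart edge at -0.272, the stop face at about -0.537 and the pivot at (0.639,-0.300). Moving above the pocket with the fingers shut.

Emit:
carry_out --motion '[[[0.003,0.006,0],0.011],[[0.01,0.026,0],0.045],[[0.02,0.052,0],0.09],[[0.036,0.09,0],0.158],[[0.051,0.129,0],0.226],[[0.066,0.168,0],0.294],[[0.081,0.206,0],0.362],[[0.097,0.245,0],0.429],[[0.112,0.284,0],0.497],[[0.127,0.322,0],0.565],[[0.142,0.361,0],0.633],[[0.157,0.4,0],0.701],[[0.173,0.439,0],0.768],[[0.188,0.477,0],0.836],[[0.203,0.516,0],0.904],[[0.218,0.555,0],0.972],[[0.234,0.593,-0.01],1.04],[[0.244,0.619,-0.02],1.085],[[0.251,0.639,-0.03],1.119],[[0.254,0.645,-0.04],1.13]]' --grip 1 --squeeze 10

```text
time: 2.15
position: [0.5259, 0.058, 0.1822]
tool_rot: [-3.14, 0.005, -0.001]
ft_force: [-0.2, 0.6, 0.1]
grip_width: 0.006
```

Emit:
carry_out --motion '[[[0,0,-0.02],0],[[0,0,-0.05],0],[[0,0,-0.08],0],[[0,0,-0.09],0],[[0,0,-0.09],0],[[0,0,-0.09],0]]'

```text
time: 2.75
position: [0.5267, 0.0544, 0.0936]
tool_rot: [3.141, -0.015, 0.002]
ft_force: [0.1, 0.3, -0.4]
grip_width: 0.005
```

```bash
python3 - <<'E'
from h import *
import time
s=get_state();print({k:np.round(v,4).tolist() for k,v in s.items() if k in("time","position","tool_rot","ft_force","grip_width")})
im=eyes.get_image("wrist");cv2.imwrite("pics/w1.png",im["pixels"]);print(np.round(im["extrinsics"],3).tolist())
E
```

```text
{'time': 2.75, 'position': [0.5267, 0.0544, 0.0936], 'tool_rot': [3.1414, -0.0149, 0.0023], 'ft_force': [0.0571, 0.3046, -0.3902], 'grip_width': 0.0052}
[[1.0, -0.008, 0.0, 0.527], [-0.008, -0.964, -0.264, 0.126], [0.002, 0.264, -0.965, 0.256], [0.0, 0.0, 0.0, 1.0]]
```

View pics/w1.png

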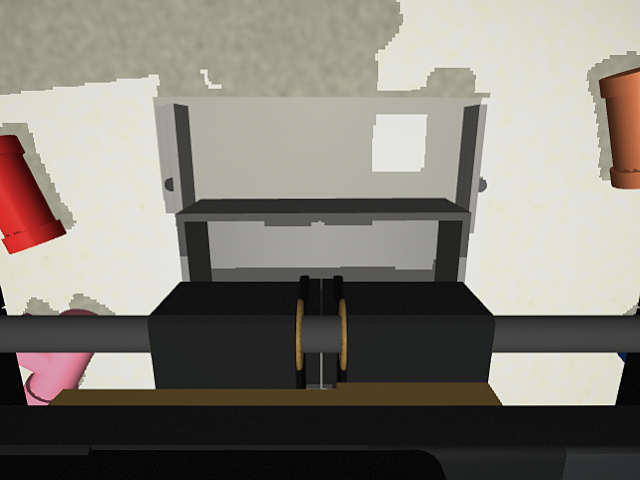

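The wrist view shows the tray's tail rim at rows 212–221, columns 178–469. The shut fingertips at (322,285) are over the pocket.

```bash
python3 - <<'E'
from h import *
im=eyes.get_image("wrist")
print(np.round(ray(im,[(178,213),(469,213),(320,213),(320,221)],.057)*1000,1).tolist())
E
```

```text
[[455.3, 85.4, 57.0], [603.2, 84.1, 57.0], [527.3, 84.8, 57.0], [527.3, 80.6, 57.0]]
```

Emit:
carry_out --motion '[[[0.001,0,-0.02],0],[[0.001,0,-0.04],0],[[0.001,0,-0.06],0],[[0.001,0,-0.068],0],[[0.001,0,-0.072],0],[[0.001,0,-0.072],0],[[0.001,0,-0.072],0]]'

```text
time: 3.55
position: [0.5279, 0.0547, 0.0217]
tool_rot: [3.141, -0.014, 0.003]
ft_force: [0.1, -0.1, -0.3]
grip_width: 0.004
```

Emit:
carry_out --motion '[[[0,-0.004,0],0],[[0,-0.008,0],0],[[0,-0.011,0],0],[[0,-0.013,0],0],[[0,-0.014,0],0],[[0,-0.014,0],0],[[0,-0.014,0],0]]'

```text
time: 4.25
position: [0.527, 0.0407, 0.0206]
tool_rot: [-3.141, 0.014, -0.0]
ft_force: [-0.4, 0.1, 0.2]
grip_width: 0.006
```

Now feeling for the pocket floor and checking how stiff the arm is.

Emit:
carry_out --motion '[[[0,0,-0.002],0],[[0,0,-0.004],0],[[0,0,-0.005],0],[[0,0,-0.006],0],[[0,0,-0.006],0],[[0,0,-0.006],0]]'

```text
time: 4.85
position: [0.527, 0.0408, 0.0164]
tool_rot: [3.14, -0.014, -0.001]
ft_force: [-6.3, -1.1, 15.9]
grip_width: 0.012
```

Emit:
carry_out --motion '[[[0,0,-0.001],0],[[0,0,-0.001],0],[[0,0,-0.001],0]]'

```text
time: 5.15
position: [0.5271, 0.0408, 0.0164]
tool_rot: [3.14, -0.014, -0.001]
ft_force: [-9.3, -1.0, 24.3]
grip_width: 0.004
```

About 8.4 N/mm, with the floor at TCP z 0.0164. Easing to about 9 N, then sliding.

Emit:
carry_out --motion '[[[0,0,0.0018],0],[[0,-0.002,0.0018],0],[[0,-0.005,0.0018],0],[[0,-0.009,0.0018],0],[[0,-0.013,0.0018],0],[[0,-0.017,0.0018],0],[[0,-0.02,0.0018],0],[[0,-0.022,0.0018],0],[[0,-0.022,0.0018],0]]'

```text
time: 6.05
position: [0.5284, 0.0233, 0.0165]
tool_rot: [-3.136, 0.01, -0.005]
ft_force: [-0.2, 8.2, 6.3]
grip_width: 0.005
```

Emit:
carry_out --motion '[[[0,-0.002,0],0],[[0,-0.006,0],0],[[-0.0001,-0.011,0],0],[[-0.0002,-0.016,0],0],[[-0.0003,-0.021,0],0],[[-0.0004,-0.026,0],0],[[-0.0005,-0.031,0],0],[[-0.0005,-0.035,0],0],[[-0.0005,-0.038,0],0],[[-0.0005,-0.04,0],0]]'

```text
time: 7.05
position: [0.5281, -0.0162, 0.0165]
tool_rot: [-3.136, 0.009, -0.005]
ft_force: [0.7, 10.7, 6.5]
grip_width: 0.004
```

Emit:
carry_out --motion '[[[0,-0.002,-0.0003],0],[[0,-0.006,-0.0006],0],[[-0.0001,-0.011,-0.0007],0],[[-0.0002,-0.016,-0.0007],0],[[-0.0003,-0.02,-0.0007],0],[[-0.0004,-0.024,-0.0007],0],[[-0.0005,-0.027,-0.0007],0],[[-0.0005,-0.029,-0.0007],0],[[-0.0005,-0.03,-0.0007],0]]'

```text
time: 7.95
position: [0.5285, -0.045, 0.0165]
tool_rot: [-3.135, 0.008, -0.007]
ft_force: [-0.2, 12.4, 10.4]
grip_width: 0.003
```

```bash
python3 - <<'E'
from h import *
im=eyes.get_image("wrist");cv2.imwrite("pics/w2.png",im["pixels"])
g=im["pixels"].mean(2);print(g[180:420:1,250].astype(int).tolist())
print(np.round(ray(im,[(250,r) for r in range(180,420,20)],.057)[:,1]*1000,1).tolist())
t=eyes.get_image("top");cv2.imwrite("pics/t2.png",cv2.resize(t["pixels"][150:310,260:580],None,fx=2.5,fy=2.5))
E
```

```text
[187, 186, 186, 187, 186, 187, 187, 187, 187, 191, 178, 113, 34, 47, 48, 49, 47, 49, 50, 48, 47, 47, 49, 49, 49, 48, 47, 48, 48, 48, 47, 50, 84, 101, 97, 98, 97, 98, 96, 97, 97, 97, 97, 96, 98, 97, 99, 97, 98, 98, 97, 98, 98, 98, 98, 97, 97, 97, 97, 96, 97, 96, 98, 97, 96, 97, 98, 96, 97, 95, 96, 96, 96, 97, 96, 96, 95, 96, 96, 96, 96, 97, 96, 96, 97, 96, 94, 96, 95, 95, 96, 96, 97, 96, 95, 95, 95, 96, 96, 95, 101, 71, 12, 17, 20, 22, 17, 20, 18, 21, 20, 21, 19, 21, 20, 20, 20, 20, 18, 22, 15, 21, 20, 21, 19, 20, 17, 21, 20, 19, 21, 20, 20, 14, 23, 30, 35, 35, 34, 33, 33, 33, 34, 36, 37, 39, 38, 40, 39, 37, 38, 37, 37, 37, 36, 37, 38, 39, 36, 37, 39, 38, 38, 36, 37, 38, 38, 37, 39, 36, 36, 36, 38, 38, 38, 37, 37, 36, 36, 36, 37, 39, 38, 36, 38, 38, 37, 39, 37, 36, 38, 37, 37, 36, 38, 36, 37, 37, 38, 36, 38, 39, 37, 39, 37, 37, 37, 36, 38, 58, 63, 60, 63, 62, 61, 61, 62, 62, 63, 61, 63, 62, 62, 61, 67, 44, 19, 18, 19, 17, 17, 19, 20, 18, 18, 21, 17, 20, 19, 22]
[11.4, 5.2, -1.1, -7.5, -14.2, -21.0, -28.0, -35.2, -42.6, -50.3, -58.2, -66.3]
```

View pics/t2.png

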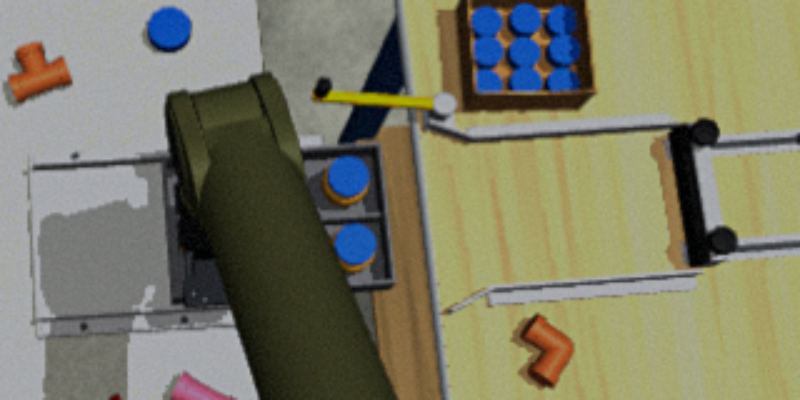

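```bash
python3 - <<'E'
from h import *
t=eyes.get_image("top")
f=lambda uv,z:np.round(ray(t,(np.array(uv,float)+.5)/2.5-.5+[260,150],z)*1000,1).tolist()
print(f([(382,147),(394,287),(165,160),(172,305)],.057))
E
```

```text
[[597.3, -227.6, 57.0], [448.9, -223.1, 57.0], [600.8, -0.4, 57.0], [448.1, 4.4, 57.0]]
```

The nose is now at about y -0.2255 and the tail at about +0.002, which is 82 mm of travel. TCP-to-nose is -0.181 and the tray is centred in the lane. Crossing the gap with about 10 N of hold-down.

Emit:
carry_out --motion '[[[0,-0.002,0],0],[[0,-0.005,0],0],[[-0.0001,-0.009,0],0],[[-0.0002,-0.013,0],0],[[-0.0002,-0.017,0],0],[[-0.0003,-0.021,0],0],[[-0.0003,-0.025,0],0],[[-0.0004,-0.028,0],0],[[-0.0004,-0.03,0],0]]'

```text
time: 9.0
position: [0.5283, -0.0749, 0.0165]
tool_rot: [-3.135, 0.008, -0.007]
ft_force: [0.1, 12.8, 10.4]
grip_width: 0.005
```

Emit:
carry_out --motion '[[[0,-0.002,0],0],[[0,-0.005,0],0],[[-0.0001,-0.009,0],0],[[-0.0002,-0.013,0],0],[[-0.0002,-0.017,0],0],[[-0.0003,-0.021,0],0],[[-0.0003,-0.025,0],0],[[-0.0004,-0.029,0],0],[[-0.0004,-0.033,0],0],[[-0.0005,-0.036,0],0],[[-0.0005,-0.038,0],0]]'

```text
time: 10.1
position: [0.5282, -0.1122, 0.0166]
tool_rot: [-3.134, 0.008, -0.007]
ft_force: [0.1, 13.4, 13.6]
grip_width: 0.004
```

Emit:
carry_out --motion '[[[0,-0.002,0],0],[[0,-0.005,0.0002],0],[[-0.0001,-0.009,0.0003],0],[[-0.0002,-0.013,0.0004],0],[[-0.0002,-0.017,0.0006],0],[[-0.0003,-0.021,0.0008],0],[[-0.0003,-0.025,0.001],0],[[-0.0004,-0.028,0.0011],0],[[-0.0004,-0.03,0.0011],0]]'

```text
time: 11.0
position: [0.5268, -0.1438, 0.0167]
tool_rot: [-3.136, 0.009, -0.005]
ft_force: [0.3, 10.2, 7.8]
grip_width: 0.002
```

Emit:
carry_out --motion '[[[0,-0.002,0.0001],0],[[0,-0.005,0.0002],0],[[-0.0001,-0.009,0.0003],0],[[-0.0002,-0.013,0.0004],0],[[-0.0002,-0.017,0.0005],0],[[-0.0003,-0.021,0.0005],0],[[-0.0003,-0.025,0.0005],0],[[-0.0004,-0.028,0.0005],0],[[-0.0004,-0.03,0.0005],0]]'

```text
time: 11.9
position: [0.5255, -0.1747, 0.0164]
tool_rot: [-3.136, 0.01, -0.002]
ft_force: [-0.0, 8.9, 4.7]
grip_width: 0.006
```

The tray now bridges station and cart. Unload, lift the tips off the floor, then push on the wall only.

Emit:
carry_out --motion '[[[0,0.003,0],0],[[0,0.007,0.0005],0],[[0,0.008,0.003],0],[[0,0.008,0.006],0],[[0,0.008,0.006],0],[[0,0.008,0.006],0]]'

```text
time: 12.5
position: [0.5243, -0.1718, 0.0224]
tool_rot: [3.141, -0.015, 0.0]
ft_force: [-0.4, -0.4, 0.2]
grip_width: 0.006
```

Emit:
carry_out --motion '[[[0,-0.002,0],0],[[0,-0.005,0],0],[[-0.0001,-0.009,0],0],[[-0.0002,-0.013,0],0],[[-0.0002,-0.017,0],0],[[-0.0003,-0.02,0],0],[[-0.0003,-0.022,0],0]]'

```text
time: 13.2
position: [0.5243, -0.1904, 0.0221]
tool_rot: [-3.138, 0.012, 0.0]
ft_force: [0.2, 6.2, 1.8]
grip_width: 0.003
```

Emit:
carry_out --motion '[[[0,-0.002,0.0002],0],[[0,-0.005,0.0003],0],[[-0.0001,-0.009,0.0003],0],[[-0.0002,-0.013,0.0003],0],[[-0.0002,-0.017,0.0003],0],[[-0.0003,-0.021,0.0003],0],[[-0.0003,-0.025,0.0003],0],[[-0.0004,-0.029,0.0003],0],[[-0.0004,-0.033,0.0003],0],[[-0.0005,-0.037,0.0003],0],[[-0.0005,-0.041,0.0003],0],[[-0.0005,-0.045,0.0003],0],[[-0.0005,-0.049,0.0003],0],[[-0.0005,-0.053,0.0003],0],[[-0.0005,-0.056,0.0003],0],[[-0.0005,-0.058,0.0003],0]]'

```text
time: 14.8
position: [0.5234, -0.2518, 0.0226]
tool_rot: [3.141, -0.015, 0.0]
ft_force: [-0.2, 3.4, -2.5]
grip_width: 0.01
```

Emit:
carry_out --motion '[[[0,-0.002,-0.0001],0],[[0,-0.005,-0.0003],0],[[-0.0001,-0.009,-0.0003],0],[[-0.0002,-0.013,-0.0003],0],[[-0.0002,-0.017,-0.0003],0],[[-0.0003,-0.021,-0.0003],0],[[-0.0003,-0.025,-0.0003],0],[[-0.0004,-0.029,-0.0003],0],[[-0.0004,-0.033,-0.0003],0],[[-0.0005,-0.037,-0.0003],0],[[-0.0005,-0.041,-0.0003],0],[[-0.0005,-0.045,-0.0003],0],[[-0.0005,-0.049,-0.0003],0],[[-0.0005,-0.053,-0.0003],0],[[-0.0005,-0.057,-0.0003],0],[[-0.0005,-0.06,-0.0003],0],[[-0.0005,-0.062,-0.0003],0]]'

```text
time: 16.5
position: [0.5233, -0.3132, 0.0226]
tool_rot: [-3.141, 0.014, -0.001]
ft_force: [-0.3, 5.4, -0.3]
grip_width: 0.007
```

```bash
python3 - <<'E'
from h import *
t=eyes.get_image("top");cv2.imwrite("pics/t3.png",cv2.resize(t["pixels"][150:310,340:600],None,fx=3,fy=3))
E
```

```text
(no output)
```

View pics/t3.png

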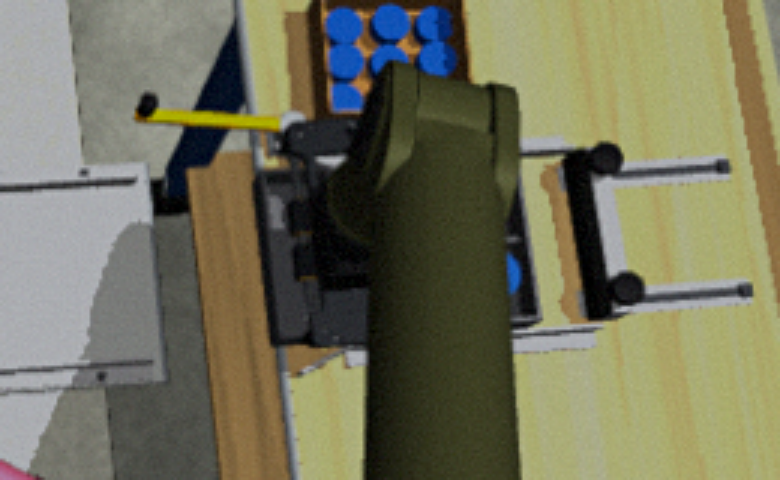

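```bash
python3 - <<'E'
from h import *
t=eyes.get_image("top")
f=lambda uv,z:np.round(ray(t,(np.array(uv,float)+.5)/3-.5+[340,150],z)*1000,1).tolist()
print(f([(541,321),(257,172),(272,345)],.0555),f([(565,158),(586,318)],.0505))
E
```

```text
[[448.3, -491.6, 55.5], [599.1, -261.9, 55.5], [446.0, -256.7, 55.5]] [[592.5, -538.0, 50.5], [448.5, -533.5, 50.5]]
```

About 42 mm left. Advancing 32 mm, then creeping to feel the buffer.

Emit:
carry_out --motion '[[[0,-0.002,0],0],[[0,-0.005,0],0],[[-0.0001,-0.009,0],0],[[-0.0002,-0.013,0],0],[[-0.0002,-0.017,0],0],[[-0.0003,-0.021,0],0],[[-0.0003,-0.025,0],0],[[-0.0004,-0.028,0],0],[[-0.0004,-0.03,0],0],[[-0.0005,-0.032,0],0],[[-0.0005,-0.032,0],0]]'

```text
time: 17.7
position: [0.5229, -0.3452, 0.0226]
tool_rot: [-3.141, 0.014, -0.001]
ft_force: [-0.2, 4.7, -0.2]
grip_width: 0.002
```

Emit:
carry_out --motion '[[[0,-0.001,0],0],[[0,-0.002,0],0],[[0,-0.003,0],0],[[0,-0.004,0],0],[[0,-0.005,0],0],[[0,-0.006,0],0]]'

```text
time: 18.3
position: [0.5229, -0.3504, 0.0226]
tool_rot: [-3.141, 0.013, -0.0]
ft_force: [-0.5, 6.0, 0.5]
grip_width: 0.007
```

Emit:
carry_out --motion '[[[0,-0.001,0],0],[[0,-0.002,0],0],[[0,-0.003,0],0],[[0,-0.003,0],0]]'

```text
time: 18.7
position: [0.5229, -0.3537, 0.0226]
tool_rot: [-3.141, 0.013, -0.001]
ft_force: [0.4, 4.7, 0.1]
grip_width: 0.005
```

Emit:
carry_out --motion '[[[0,-0.001,0],0],[[0,-0.002,0],0],[[0,-0.002,0],0]]'

```text
time: 19.0
position: [0.5229, -0.3557, 0.0226]
tool_rot: [-3.141, 0.013, -0.0]
ft_force: [0.0, 5.3, 0.2]
grip_width: 0.007
```

Emit:
carry_out --motion '[[[0,-0.001,0],0],[[0,-0.002,0],0],[[0,-0.002,0],0]]'

```text
time: 19.3
position: [0.5229, -0.3577, 0.0226]
tool_rot: [-3.141, 0.013, -0.0]
ft_force: [0.6, 5.6, 0.3]
grip_width: 0.004
```

Emit:
carry_out --motion '[[[0,-0.001,0],0],[[0,-0.002,0],0],[[0,-0.002,0],0]]'

```text
time: 19.6
position: [0.5229, -0.3597, 0.0226]
tool_rot: [-3.141, 0.013, -0.0]
ft_force: [0.6, 5.3, 0.7]
grip_width: 0.005
```

Emit:
carry_out --motion '[[[0,-0.001,0],0],[[0,-0.002,0],0],[[0,-0.002,0],0]]'

```text
time: 19.9
position: [0.5229, -0.3617, 0.0226]
tool_rot: [-3.141, 0.013, -0.001]
ft_force: [-0.1, 5.4, -0.4]
grip_width: 0.006
```

Emit:
carry_out --motion '[[[0,-0.001,0],0],[[0,-0.002,0],0],[[0,-0.002,0],0]]'

```text
time: 20.2
position: [0.5229, -0.3637, 0.0226]
tool_rot: [-3.141, 0.013, -0.0]
ft_force: [0.2, 5.9, 0.3]
grip_width: 0.004
```

Emit:
carry_out --motion '[[[0,-0.001,0],0],[[0,-0.002,0],0],[[0,-0.002,0],0]]'

```text
time: 20.5
position: [0.5229, -0.3657, 0.0226]
tool_rot: [-3.141, 0.013, -0.0]
ft_force: [0.1, 4.6, 1.3]
grip_width: 0.003
```

```bash
python3 - <<'E'
from h import *
t=eyes.get_image("top");cv2.imwrite("pics/t4.png",cv2.resize(t["pixels"][180:280,400:560],None,fx=5,fy=5,interpolation=cv2.INTER_CUBIC))
E
```

```text
(no output)
```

View pics/t4.png

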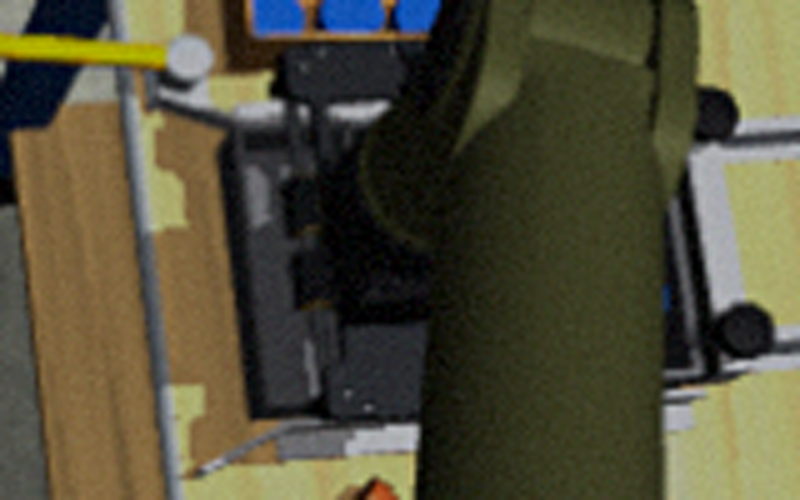

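The nose rim, at about (705,370) in the crop, is almost on the black bar. I'll keep creeping.

Emit:
carry_out --motion '[[[0,-0.001,0],0],[[0,-0.002,0],0],[[0,-0.002,0],0]]'

```text
time: 20.85
position: [0.5229, -0.3669, 0.0226]
tool_rot: [-3.14, 0.012, 0.0]
ft_force: [-1.3, 7.0, 1.9]
grip_width: 0.008
```

Emit:
carry_out --motion '[[[0,-0.001,0],0],[[0,-0.0015,0],0],[[0,-0.0015,0],0]]'

```text
time: 21.15
position: [0.5229, -0.3669, 0.0226]
tool_rot: [-3.138, 0.011, 0.001]
ft_force: [-1.3, 10.3, 2.9]
grip_width: 0.005
```

Contact felt: the motion stopped at y -0.3669 and the force is rising. One small seating push, a hold, then back off and lift out.

Emit:
carry_out --motion '[[[0,-0.0005,0],0],[[0,-0.001,0],0],[[0,-0.001,0],0],[[0,-0.001,0],0],[[0,-0.001,0],0]]'

```text
time: 21.65
position: [0.5229, -0.3671, 0.0226]
tool_rot: [-3.137, 0.011, 0.002]
ft_force: [-2.1, 10.6, 4.1]
grip_width: 0.008
```

Emit:
carry_out --motion '[[[0,0.002,0],0],[[0,0.005,0],0],[[0,0.01,0],0],[[0,0.018,0],0],[[0,0.022,0],0],[[0,0.024,0],0],[[0,0.024,0.005],0],[[0,0.024,0.03],0],[[0,0.024,0.07],0],[[0,0.024,0.11],0],[[0,0.024,0.15],0],[[0,0.024,0.17],0]]'

```text
time: 22.85
position: [0.5241, -0.348, 0.1972]
tool_rot: [3.138, -0.015, 0.008]
ft_force: [-0.1, -0.9, -0.6]
grip_width: 0.005
```

The tray is seated. Next is the catch: move to the +x side of the knob, high first, then down.

Emit:
carry_out --motion '[[[0.01,0.01,0],0],[[0.03,0.03,0],0],[[0.055,0.054,0],0],[[0.08,0.078,0],0],[[0.105,0.102,0],0],[[0.13,0.126,0],0],[[0.155,0.15,0],0],[[0.172,0.168,0],0],[[0.181,0.176,0],0],[[0.181,0.176,-0.03],0],[[0.181,0.176,-0.06],0],[[0.181,0.176,-0.08],0],[[0.181,0.176,-0.08],0],[[0.181,0.176,-0.08],0]]'

```text
time: 24.25
position: [0.7032, -0.1714, 0.1121]
tool_rot: [3.142, -0.015, -0.001]
ft_force: [0.6, -0.6, -0.3]
grip_width: 0.01
```

```bash
python3 - <<'E'
from h import *
s=get_state();print(np.round(s["joint_positions"],3),s["position"])
t=eyes.get_image("top");cv2.imwrite("pics/t5.png",cv2.resize(t["pixels"][150:310,340:600],None,fx=3,fy=3,interpolation=cv2.INTER_CUBIC))
im=t["pixels"].astype(int);b,g,r=im[...,0],im[...,1],im[...,2]
m=((r>150)&(g>130)&(b<60)).astype(np.uint8);m[:,:380]=0;m[:,445:]=0
n,l,st,c=cv2.connectedComponentsWithStats(m);i=1+st[1:,4].argmax();ys,xs=np.nonzero(l==i)
q=ray(t,np.c_[xs,ys],.051)[:,:2];v=cv2.fitLine(q.astype(np.float32),2,0,.01,.01).ravel();print(st[i],v[:4],q[:,1].max(),q[:,1].min())
P=np.array([.639,-.300]);R=.132
for d,th in [(.040,1.73),(.023,1.73)]+[(.023,a) for a in np.arange(1.6,0.05,-.1)]+[(.021,0)]:
    p=P+[-R*np.cos(th)+d*np.sin(th),R*np.sin(th)+d*np.cos(th)];print(round(th,2),np.round(p,4),np.round(p-s["position"][:2],4))
E
```

```text
[ 0.575  0.603 -0.554  1.354  0.318  1.273 -0.002] [ 0.70316967 -0.17142524  0.1120649 ]
[390 188  15   3  25] [ 0.10926875  0.99401224  0.6546877  -0.19779767] -0.17531080854878064 -0.21230792154575454
1.73 [ 0.6994 -0.176 ] [-0.0037 -0.0046]
1.73 [ 0.6826 -0.1733] [-0.0205 -0.0019]
1.6 [ 0.6658 -0.1687] [-0.0373  0.0027]
1.5 [ 0.6526 -0.1667] [-0.0506  0.0047]
1.4 [ 0.6392 -0.166 ] [-0.0639  0.0054]
1.3 [ 0.6259 -0.1667] [-0.0773  0.0048]
1.2 [ 0.6126 -0.1686] [-0.0906  0.0028]
1.1 [ 0.5996 -0.1719] [-0.1035 -0.0005]
1.0 [ 0.587  -0.1765] [-0.1161 -0.0051]
0.9 [ 0.575  -0.1823] [-0.1282 -0.0109]
0.8 [ 0.5635 -0.1893] [-0.1396 -0.0179]
0.7 [ 0.5529 -0.1974] [-0.1503 -0.0259]
0.6 [ 0.543  -0.2065] [-0.1601 -0.0351]
0.5 [ 0.5342 -0.2165] [-0.169  -0.0451]
0.4 [ 0.5264 -0.2274] [-0.1768 -0.056 ]
0.3 [ 0.5197 -0.239 ] [-0.1835 -0.0676]
0.2 [ 0.5142 -0.2512] [-0.189  -0.0798]
0.1 [ 0.51   -0.2639] [-0.1932 -0.0925]
0 [ 0.507 -0.279] [-0.1962 -0.1076]
```

View pics/t5.png

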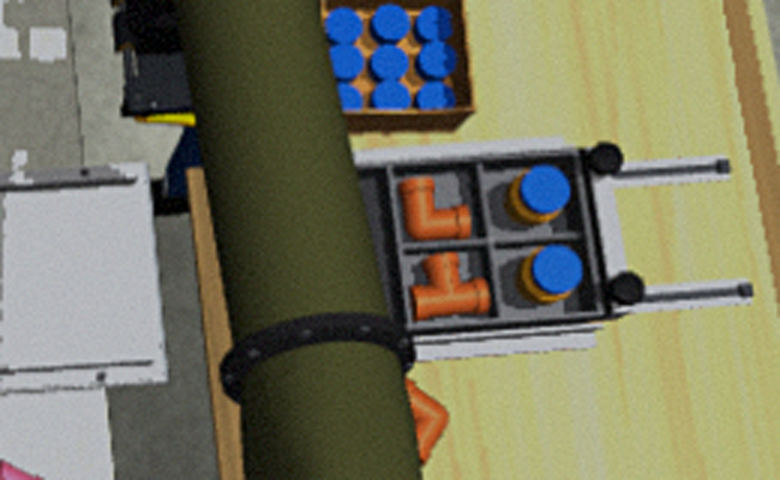

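The tray is against the bar with all four fittings in place. Descending beside the knob, then sweeping.

Emit:
carry_out --motion '[[[0,0,-0.015],0],[[0,0,-0.03],0],[[0,0,-0.044],0],[[0,0,-0.048],0],[[0,0,-0.048],0]]'

```text
time: 24.8
position: [0.7026, -0.1707, 0.0626]
tool_rot: [-3.141, 0.014, 0.004]
ft_force: [-0.4, 0.2, 0.1]
grip_width: 0.004
```

Emit:
carry_out --motion '[[[-0.005,-0.002,0],-0.04],[[-0.012,-0.002,0],-0.09],[[-0.018,-0.002,0],-0.14],[[-0.0235,-0.001,0],-0.12],[[-0.03,0.001,0],-0.08],[[-0.0373,0.0027,0],-0.03],[[-0.044,0.0038,0],0.02],[[-0.0506,0.0047,0],0.07],[[-0.0573,0.0052,0],0.12],[[-0.0639,0.0054,0],0.17],[[-0.0706,0.0053,0],0.22],[[-0.0773,0.0048,0],0.27],[[-0.084,0.0039,0],0.32],[[-0.0906,0.0028,0],0.37],[[-0.097,0.0013,0],0.42],[[-0.1035,-0.0005,0],0.47]]'

```text
time: 26.4
position: [0.6004, -0.1713, 0.065]
tool_rot: [3.056, 0.725, 0.003]
ft_force: [0.1, -0.4, -0.0]
grip_width: 0.001
```

Emit:
carry_out --motion '[[[-0.006,-0.002,0],0.05],[[-0.0126,-0.0046,0],0.1],[[-0.0187,-0.0073,0],0.15],[[-0.0247,-0.0104,0],0.2],[[-0.0305,-0.0138,0],0.25],[[-0.0361,-0.0174,0],0.3],[[-0.0415,-0.0213,0],0.35],[[-0.0468,-0.0254,0],0.4],[[-0.0518,-0.0299,0],0.45],[[-0.0566,-0.0346,0],0.5],[[-0.0612,-0.0395,0],0.55],[[-0.0655,-0.0446,0],0.6],[[-0.0695,-0.0499,0],0.65],[[-0.0733,-0.0555,0],0.7],[[-0.0768,-0.0612,0],0.75],[[-0.08,-0.0671,0],0.8],[[-0.0829,-0.0731,0],0.85],[[-0.0855,-0.0793,0],0.9]]'

```text
time: 28.2
position: [0.5146, -0.2506, 0.0648]
tool_rot: [2.437, 1.982, 0.0]
ft_force: [-0.1, 0.5, 0.6]
grip_width: 0.009
```

Emit:
carry_out --motion '[[[-0.002,-0.005,0],0.04],[[-0.0035,-0.01,0],0.08],[[-0.005,-0.015,0],0.12],[[-0.006,-0.019,0],0.16],[[-0.007,-0.023,0],0.2],[[-0.0072,-0.025,0],0.2],[[-0.0072,-0.025,0],0.2]]'

```text
time: 28.9
position: [0.5075, -0.276, 0.0646]
tool_rot: [2.232, 2.21, 0.0]
ft_force: [-0.1, -0.7, 0.1]
grip_width: 0.004
```

Emit:
carry_out --motion '[[[0,-0.001,0],0],[[0,-0.002,0],0],[[0,-0.003,0],0],[[0,-0.003,0],0]]'

```text
time: 29.3
position: [0.5074, -0.2788, 0.0643]
tool_rot: [2.232, 2.21, 0.0]
ft_force: [0.5, -0.0, 0.0]
grip_width: 0.004
```

Emit:
carry_out --motion '[[[0,-0.001,0],0],[[0,-0.002,0],0],[[0,-0.003,0],0],[[0,-0.003,0],0]]'

```text
time: 29.7
position: [0.5073, -0.2819, 0.0643]
tool_rot: [2.233, 2.21, 0.0]
ft_force: [-0.4, -0.3, -0.1]
grip_width: 0.01
```

No end-stop force yet, so I'll look through the wrist camera.

```bash
python3 - <<'E'
from h import *
w=eyes.get_image("wrist")["pixels"];t=eyes.get_image("top")["pixels"]
a=cv2.resize(w,(400,300));b=cv2.resize(t[170:290,380:540],(400,300),interpolation=cv2.INTER_CUBIC)
cv2.imwrite("pics/w6.png",np.hstack([a,b]))
E
```

```text
(no output)
```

View pics/w6.png

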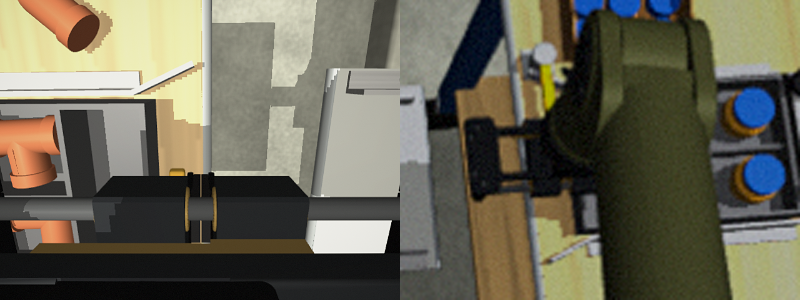

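The catch has followed: its yellow tip is at (177,172) and the arm points across the lane at (545,85). Nearly closed, so I keep pushing until the end stop is felt.

Emit:
carry_out --motion '[[[0,-0.001,0],0],[[0,-0.002,0],0],[[0,-0.003,0],0],[[0,-0.003,0],0]]'

```text
time: 30.2
position: [0.5072, -0.284, 0.0642]
tool_rot: [-2.231, -2.21, -0.001]
ft_force: [-0.0, 2.3, 0.1]
grip_width: 0.008
```

Emit:
carry_out --motion '[[[0,-0.001,0],0],[[0,-0.002,0],0],[[0,-0.003,0],0],[[0,-0.003,0],0]]'

```text
time: 30.6
position: [0.5072, -0.2845, 0.0641]
tool_rot: [-2.227, -2.21, -0.003]
ft_force: [-2.0, 6.8, 2.7]
grip_width: 0.003
```

Firm end stop felt at 6.8 N. Backing off, lifting and clearing away toward +y.

Emit:
carry_out --motion '[[[0,0.006,0],0],[[0,0.015,0],0],[[0,0.025,0.005],0],[[0,0.03,0.03],0],[[0,0.035,0.07],0],[[0,0.05,0.11],0],[[0,0.08,0.15],0],[[0,0.12,0.16],0],[[0,0.16,0.16],0],[[0,0.2,0.16],0],[[0,0.24,0.16],0],[[0,0.26,0.16],0],[[0,0.27,0.16],0],[[0,0.27,0.16],0],[[0,0.27,0.16],0]]'

```text
time: 32.1
position: [0.5074, -0.0191, 0.2243]
tool_rot: [2.233, 2.208, -0.001]
ft_force: [-0.4, -0.8, -0.2]
grip_width: 0.002
```

```bash
python3 - <<'E'
from h import *
t=eyes.get_image("top");cv2.imwrite("pics/t7.png",cv2.resize(t["pixels"][170:290,400:560],None,fx=5,fy=5,interpolation=cv2.INTER_CUBIC))
im=t["pixels"].astype(int);b,g,r=im[...,0],im[...,1],im[...,2]
m=((r>130)&(g>110)&(b<70)).astype(np.uint8);m[:,:410]=0;m[:,470:]=0;m[:185]=0;m[290:]=0
n,l,st,c=cv2.connectedComponentsWithStats(m);i=1+st[1:,4].argmax();ys,xs=np.nonzero(l==i)
q=ray(t,np.c_[xs,ys],.051)[:,:2];v=cv2.fitLine(q.astype(np.float32),2,0,.01,.01).ravel();print(st[i],v,np.degrees(np.arctan2(v[1],v[0])))
print(get_state()["time"],get_state()["ft_force"])
E
```

```text
[437 196   9  41 175] [ 0.9999765  -0.00685325  0.5728924  -0.29998016] -0.39266557
32.15 [-0.28194163 -0.59031125 -0.29585442]
```

View pics/t7.png

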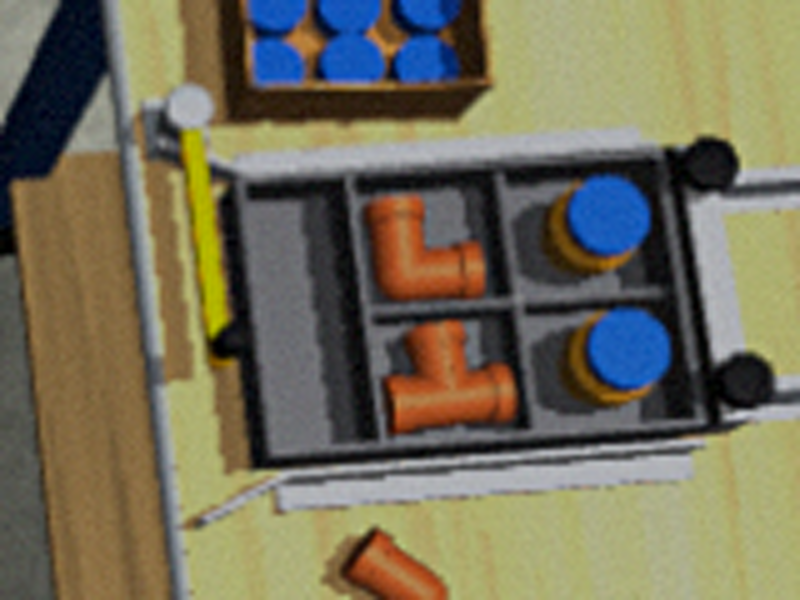

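The tray's nose is against the bar with no visible gap and all four fittings are in. The catch lies straight across behind it, within about 0.01 rad of the cart's axis. The arm is clear, so I'm handing in.

```bash
python3 -c "
from h import *
print(ticket.close_job())"
```

```text
the job is handed in; nothing more can be done
None
```

The tray is on the cart against the end stop, and the catch is closed behind it. I handed the job in at about 32 s of the 72 s allowed, and no verdict was reported.

- **Slide across the gap:** I pressed the shut fingertips into the tail pocket and slid the tray with 6–14 N of hold-down until the nose was on the cart. I then eased off, lifted the tips off the floor and pushed on the pocket's front wall only.
- **Stop:** I crept up to the buffer and felt it about 10 mm further on than the top-camera estimate. Peak push reading there was about 10.6 N in total, of which roughly 5 N was sliding friction.
- **Catch:** I swept the knob round to its firm end stop and felt 6.8 N. The knob kept moving about 7 mm past where I had computed the end, probably because the fingertips are slimmer than I assumed.

**Last checks:**
- In the final top view the nose is against the bar with no visible gap, and all four fittings are in place.
- The fitted catch line is about 0.4° off straight across the lane.
- The force reading is about zero with the arm clear.
- The cap box and cart elbow looked undisturbed. I did not measure any bystander again at the end.
- I did not measure the tray's tilt directly. I relied on the force and tool-height readings, which stayed steady while pressing on the floor (height within 0.3 mm).

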